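# Lock the indexing head with its cross pin

## Task

Lock the spindle of the model-maker's indexing head: take the red-headed steel pin out of its wooden rack and stand it in the guide hole on top of the blue headstock, then turn the spindle with the lever, gently and by feel, until its hidden cross-hole comes under the pin and the pin drops in and catches. Then press the pin fully home, its head flat on the headstock. Do not force the lever once the pin has caught, do not ram the pin, and leave the brush, the timber cube and the foam block where they are.

Things in the scene. Friction and masses are not known exactly. Their poses are not given: they have to be found in the camera images.
- indexing_head: fixed indexing head: grey base 80 x 106 x 10 mm, blue headstock 52 (x) x 36 (y) mm, its flat top 87 mm above the desk. Origin: centre of the base's underside, on the axis of the vertical pin bore; z up. The horizontal spindle (diameter 30 mm) runs along y, 50 mm above the desk: lever on its +y end, plywood faceplate (diameter 72) with blue foam on its -y end, to y = -88 mm.
- guide_mouth (a point): centre of the mouth of the round guide hole in the headstock's top, 87 mm above the desk; 14 mm wide for the first 4 mm, then 11 mm wide, 20 mm long in all; axes as the head's. The spindle lies just below it, its cross-hole hidden inside. A pin standing here on the unaligned spindle has its tip 65 mm above the desk, its head 51 mm clear of the headstock.
- lever: lever on the spindle's +y end. Origin on the spindle's axis, 50 mm over the head's origin; y along the spindle, z along the lever; turning about +y leans it to the head's +x. Hub diameter 38 mm; steel bar 9 (x) x 10 (y) mm at y = +55 mm, 14 to 78 mm from the axis. Starts leaning 33 to 45 degrees to the head's -x (robot's side); stays where left; turns with 1 to 2 N on the bar; stops at 60 degrees.
- spindle_end (a point): centre of the lever's hub on the spindle's axis, 55 mm to +y of the bore and 50 mm above the desk. The cross-hole lines up at one unknown lever angle, from 3 degrees to the -x side to 23 degrees to the +x side of upright, and lets the pin in within about 4 degrees either way; the pin then blocks the lever. More than about 10 N at the knob after that shears the pin.
- lever_knob (a point): centre of the black ball knob (diameter 18 mm) at the end of the lever, 81 mm from the spindle's axis. It moves on an arc in the head's x-z plane: follow its rise and fall when pushing or holding it, since a finger pushed level against it can stick by friction.
- lock_pin: loose steel pin, 70 g: shank diameter 10 mm, 73 mm long, with a round nose; red knurled head diameter 18 mm, 14 mm high, total length 87 mm. Origin: the tip of the nose; z axis along the pin to the head. Starts upright in the rack, tip 10 mm above the desk, head 73 to 87 mm above the tip.
- pin_top (a point): centre of the top face of the pin's red head, 87 mm from the tip. When the cross-hole comes under it the pin drops about 40 mm by its own weight onto a sprung ball, its head then about 10 mm clear of the headstock; pressing it past the ball takes about 4 to 15 N. Fully home the head's underside lies on the headstock, top 101 mm and tip 14 mm above the desk; over 50 N marks the headstock.
- pin_rack: fixed wooden block 56 x 56 x 40 mm with one upright hole, diameter 12.6 mm, 30 mm deep; origin: centre of its underside
- drafting_brush: bystander: wooden drafting brush 24 x 160 x 27 mm lying on the desk behind the head; origin: centre of its underside
- timber_block_2: bystander: timber cube 34 mm to the right of the head; origin: centre of its underside
- foam_mass_2: bystander: pale blue foam block 44 x 44 x 58 mm to the left of the head; origin: centre of its underside

How it is judged:
By the outcome, as a careful person would: the job done as asked, in the order asked, and still so for the second after the job is handed in, with the robot touching nothing.
It also fails if it takes over 70 s, if anything falls off the work surface, if the arm or the gripper's body presses on something with over 40 N, if the wrist force passes 120 N, or if a joint passes its speed limit or range.

## Robot

A 6-joint arm with a two-finger parallel gripper is mounted at the origin on the work surface; the furniture and walls round the work are solid. World frame = base frame: x ahead of the robot, y to its left, z up, the work surface at z = 0. Lengths are in mm, angles in rad, forces in N, time in s.
With the tool pointing down it reaches from about 275 to 750 mm from the base axis. Payload 10.2 kg.
Tool frame: the origin (TCP) lies midway between the tips of the shut fingers; the grasp point (between the pads) lies 19 mm behind it; z points along the fingers, y is the line along which they close (so a half turn about z gives the same grasp; the last joint's range is limited). The gripper opens to 85 mm and grips with 20 to 120 N. Pads are 22 mm wide; open, the fingers measure 114 mm over their backs; the gripper's body (76 mm by 85 mm) begins 54 mm behind the grasp point. The pads swing forward as they close: fully open they stand 13 mm farther back than shut.
Start: joints at [0.99, 0.313, 1.498, -0, 1.331, -0.223], TCP at [183.875, 491.753, 231.294] pointing down, gripper open.
Joint ranges: [-2.94, 2.94], [-0.97, 2.17], [0.19, 2.56], [-1.23, 4.37], [0.02, 3.11], [-2.88, 2.88]. Speed limits (rad/s): [2.39, 2.39, 3.01, 3.14, 3.14, 3.14].

## Interface

Orientations are given as a unit quaternion [w, x, y, z].
In Python, from rig import ctrl gives the robot as it stands.
- The arm moves only by the tool send_rows, never from a script. Its argument "targets" is a list of rows, each a list of 7 numbers: the closure, from -1 (fully open) to 1 (shut), so that 0 is half open, then the shift along the tool's x, y, z in m, then the turn, a rotation vector about the tool's x, y, z in rad. In form: [[claw, dx, dy, dz, ax, ay, az], ...]. A call has exactly 10 rows; each row shifts and turns the commanded pose from where the row before left it, along the tool's axes as they then stand; what a row does not reach is not made up. A row lasts 1/8 s, in which the tool goes at most 62.5 mm and 10.7 degrees, less where a joint would pass 70% of its speed; a pose out of reach is approached as far as the arm can. A call with a gripper value outside its range is refused whole. The fingers move at their own pace and stop on an object; "squeeze" is the grip in N (left out, the last holds). Time passes only in rows, so rows that do not move let the fingers close, or fill a call up. It gives the time, the measured TCP pose, the force, the opening and the grip force at its end, in the units of the state.
- ctrl.sense(): the state, without advancing time (a new reading comes with each control period).
- ctrl.capture(name): name is "scene" or "top"; returns a dict with "img" (384x512x3 uint8, red, green, blue), "camera_matrix" (3x3 intrinsics, pixels), "k1" (the pictures are not rectified: a ray, as slopes to the right and down, at radius r is drawn at 1 + k1 r^2 times it, then the intrinsics apply), "R" (3x3) and "t" (3): a world point X has camera coordinates R X + t. Camera axes: x right, y down, z forward; pixel columns grow to the right and rows downward; lengths in mm; the calibration is good to about 2 mm. A picture is of the moment at which its call begins. There is no depth.
- ctrl.finish_job(): hands the job in; it is judged then, once.
Trained networks look in a picture, given as the dict that the camera call returned (one of the last four; its "shot" number tells which), for a name from the list of things; names that differ only in an ending like _2 or _b are one class to them, and where a whole thing is asked for, a point or a joint stands for the part that bears it (a point fixed in the world has none). Each returns a list of dicts, best first, with "score" (0 to 1); they miss things now and then, are a little off and sometimes report something else, mostly with a low value. They report only what shows in the picture. A call takes as long as a camera call.
- ctrl.boxes_of(query, picture): "extent" ([left, top, width, height] in pixels, round what is visible of it).
- ctrl.landmark_of(query, picture): "point" ([column, row] in pixels: a listed point, or the origin of a listed thing).
The state is a dict: "time_s": time; "joints": joint angles; "dq": joint speeds; "tau": joint torques, N m; "eef_pos": TCP position; "ee_rot": TCP orientation; "force": force on the tool from outside, world axes, zero at the start; "wrist_torque": the same for the moment, N m; "grip_width": opening from 0.0 (shut) to 1.0 (fully open); "grip_force": force on a finger pad.
Only numpy, scipy, OpenCV 4.12 (cv2) and the standard library are available. Lean on these libraries where they do the work, as an engineer would, in place of code of your own. Each camera call takes 0.05 s, during which the arm holds its last target. There are 200 camera calls.

## Working session

There is one attempt and no reset: what is moved stays moved. The work goes in short steps, Python scripts to look and compute and a tool call to move; the robot and the scene stay as the last step left them, time stands still between calls to the robot, and variables do not carry over. Pictures are saved under pics/ and viewed, at most 10 in all, crops included, and the job is handed in when it is done.

Besides the shell and the picture viewer there is one more tool, called after "Call:" as a command line: name --pt "numbers of a row" for each row, then --argument value for the rest. send_rows: Moves the arm, as the interface text tells. Its arguments: {"type":"object","properties":{"targets":{"type":"array"},"squeeze":{"type":"number"}},"required":["targets"]}

```bash
ls; mkdir -p pics; cat > h.py <<'E'
import numpy as np, cv2
from rig import ctrl
def ray(p,uv):
    K=np.array(p["camera_matrix"]);R=np.array(p["R"]);t=np.array(p["t"]).ravel()
    d=np.array([(uv[0]-K[0,2])/K[0,0],(uv[1]-K[1,2])/K[1,1]]);s=d.copy()
    for _ in range(20): s=d/(1+p["k1"]*(s@s))
    v=R.T@np.array([s[0],s[1],1]); return -R.T@t, v/np.linalg.norm(v)
def atz(p,uv,z):
    c,v=ray(p,uv); return c+v*(z-c[2])/v[2]
def tri(l):
    A=np.zeros((3,3));b=np.zeros(3)
    for p,uv in l:
        c,v=ray(p,uv);M=np.eye(3)-np.outer(v,v);A+=M;b+=M@c
    X=np.linalg.solve(A,b)
    return X,[float(np.linalg.norm(np.cross(X-ray(p,uv)[0],ray(p,uv)[1]))) for p,uv in l]
def px(p,X):
    K=np.array(p["camera_matrix"]);q=np.array(p["R"])@np.array(X)+np.array(p["t"]).ravel()
    s=q[:2]/q[2];s=s*(1+p["k1"]*(s@s));return s*[K[0,0],K[1,1]]+[K[0,2],K[1,2]]
E
python3 - <<'E'
from h import *
np.set_printoptions(precision=1,suppress=True)
P={n:ctrl.capture(n) for n in("scene","top")}
cv2.imwrite("pics/a.png",np.hstack([P[n]["img"] for n in P])[:,:,::-1][:, :, :]) if 0 else None
for n in P: cv2.imwrite(f"pics/{n}.png",cv2.resize(P[n]["img"][:,:,::-1],(800,600)))
for q in["guide_mouth","spindle_end","lever_knob","lock_pin","pin_top","pin_rack","indexing_head","lever","drafting_brush","timber_block_2","foam_mass_2"]:
    l=[]
    for n in P:
        r=ctrl.landmark_of(q,P[n])
        print(q,n,[(np.array(x["point"]),round(x["score"],2)) for x in r[:2]])
        if r:l.append((P[n],r[0]["point"]))
    if len(l)==2: print("   ",*tri(l))
for n in P: print(n,-np.array(P[n]["R"]).T@np.array(P[n]["t"]).ravel())
print(ctrl.sense())
E
```

```text
pics
guide_mouth scene [(array([258.4, 197.2]), 0.56), (array([262.3, 205.1]), 0.51)]
guide_mouth top [(array([264.4, 177.6]), 0.6)]
    [577.1  83.2  89. ] [5.480232503106745, 5.480232503106756]
spindle_end scene [(array([241.2, 203.1]), 0.69)]
spindle_end top [(array([241.8, 181. ]), 0.7), (array([265.6, 177.6]), 0.32)]
    [575.4 134.2  44.6] [2.1658424196059243, 2.1658424196059505]
lever_knob scene [(array([229.5, 202.6]), 0.92)]
lever_knob top [(array([242.3, 205.8]), 0.63)]
    [513.8 130.  110.1] [1.96707146725984, 1.9670714672599134]
lock_pin scene [(array([170.6, 235.6]), 0.42)]
lock_pin top [(array([194.6, 243.3]), 0.45)]
    [425.7 250.3  21.4] [1.6951966100827198, 1.6951966100826243]
pin_top scene [(array([163.4, 217.5]), 0.63)]
pin_top top [(array([188.6, 248.1]), 0.52)]
    [420.2 250.8  95.5] [1.2661332833878818, 1.2661332833879246]
pin_rack scene [(array([171.2, 244.2]), 0.55)]
pin_rack top [(array([195.7, 244.1]), 0.73), (array([262.7, 181.5]), 0.43)]
    [421.7 252.7 -10.4] [1.5110252715936705, 1.5110252715935255]
indexing_head scene [(array([261.9, 220.2]), 0.57)]

[... 540 characters left out ...]
ay([355.4, 147.2]), 0.52)]
    [ 664.  -152.     6.6] [0.8239716965103527, 0.8239716965103577]
foam_mass_2 scene [(array([168.9, 241.8]), 0.3)]
foam_mass_2 top [(array([188.8, 173.1]), 0.92)]
    [ 588.4  357.3 -246.5] [60.061737500472866, 60.06173750047266]
scene [  38.2 -169.8  729.4]
top [489.1  89.4 966.5]
{'time_s': 1.2, 'joints': array([ 1. ,  0.3,  1.5, -0. ,  1.3, -0.2]), 'dq': array([ 0., -0.,  0.,  0., -0.,  0.]), 'tau': array([ -0. , -41.2, -26. ,  -0. ,   0. ,   0. ]), 'eef_pos': array([183.9, 491.8, 231.3]), 'ee_rot': array([ 0. ,  0.2,  1. , -0. ]), 'force': array([ 0.3, -0.3,  0.6]), 'wrist_torque': array([-0. , -0. ,  0.1]), 'grip_force': 0.0, 'grip_width': 1.003883093100956}
```

View pics/scene.png

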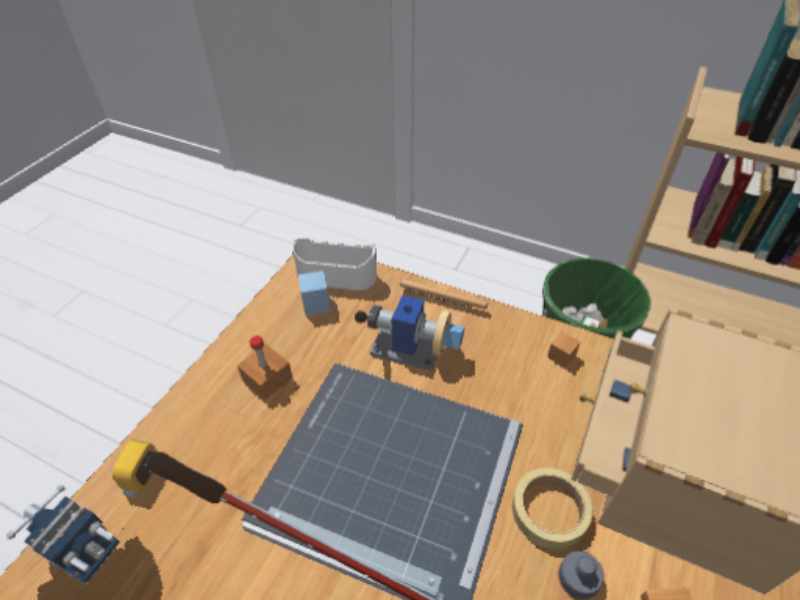

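View pics/top.png

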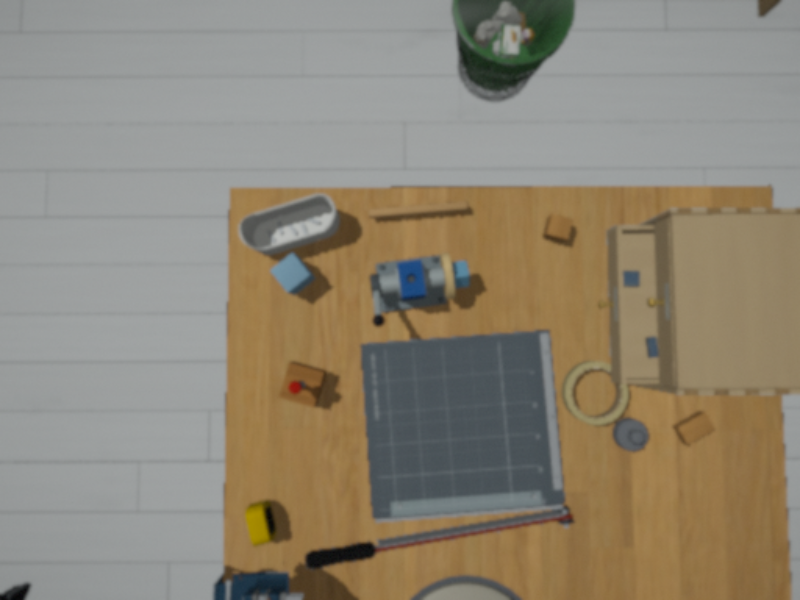

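Both views show the pin in its rack (top ≈ (295,387)) and the head (top ≈ (412,280)). The lever knob leans toward the robot at (378,320). Next I'll refine the poses.

```bash
python3 - <<'E'
from h import *
from scipy.optimize import least_squares
np.set_printoptions(precision=2,suppress=True)
obs=[];kn=[];pt=[];last={}
for k in range(3):
  for n in("scene","top"):
    p=ctrl.capture(n);last[n]=p
    for q,L in[("guide_mouth",(0,0,87)),("spindle_end",(0,55,50)),("indexing_head",(0,0,0)),("lever",(0,0,50))]:
        for r in ctrl.landmark_of(q,p)[:1]: obs.append((p,np.array(r["point"]),np.array(L,float),q,n))
    for q,l in(("lever_knob",kn),("pin_top",pt)):
        for r in ctrl.landmark_of(q,p)[:1]: l.append((p,r["point"]))
def W(h,L): c,s=np.cos(h[2]),np.sin(h[2]);return np.array([h[0]+c*L[0]-s*L[1],h[1]+s*L[0]+c*L[1],L[2]])
f=lambda h:np.concatenate([px(p,W(h,L))-uv for p,uv,L,_,_ in obs])
s=least_squares(f,[580,82,.1],loss="soft_l1",x_scale=[1,1,.01]);print("head",s.x)
for o,r in zip(obs,f(s.x).reshape(-1,2)): print(o[3],o[4],r)
print("knob",*tri(kn)[:1],"pin",*tri(pt)[:1])
# red blob & blue
for n,p in last.items():
    b=p["img"].astype(int);m=((b[...,0]>110)&(b[...,1]<60)&(b[...,2]<60)).astype(np.uint8)
    c=px(p,(420,251,90));x,y=map(int,c);m[:y-20]=0;m[y+20:]=0;m[:,:x-20]=0;m[:,x+20:]=0
    mo=cv2.moments(m,True);uv=(mo["m10"]/mo["m00"],mo["m01"]/mo["m00"]);print(n,uv,mo["m00"]);last[n]["r"]=uv
print("red",tri([(p,p["r"]) for p in last.values()]))
t=[]
for n,p in last.items():
    x,y=map(int,px(p,(575,90,80)));c=cv2.resize(p["img"][y-28:y+28,x-38:x+38,::-1],None,fx=10,fy=10,interpolation=cv2.INTER_NEAREST)
    for L in[(0,0,87),(26,18,87),(26,-18,87),(-26,18,87),(-26,-18,87),(0,55,50),(-40,53,0),(-40,-53,0),(0,-88,50)]:
        u=px(p,W(s.x,np.array(L,float)));cv2.circle(c,(int((u[0]-x+38.5)*10),int((u[1]-y+28.5)*10)),5,(0,255,255),2)
    cv2.imwrite(f"pics/c_{n}.png",c)
E
```

```text
head [580.66  82.47   0.16]
guide_mouth scene [ 3.59 -1.01]
spindle_end scene [ 2.65 -0.69]
indexing_head scene [-2.39  2.08]
lever scene [1.91 0.26]
guide_mouth top [-2.36  0.94]
spindle_end top [-1.84  1.1 ]
indexing_head top [ 0.69 -1.38]
lever top [-0.97 -0.25]
guide_mouth scene [ 0.89 -2.31]
spindle_end scene [ 0.25 -2.99]
indexing_head scene [-1.69  3.08]
lever scene [0.11 2.16]
guide_mouth top [-3.26  1.34]
spindle_end top [-0.24  2.2 ]
indexing_head top [ 0.99 -1.28]
lever top [-0.27  0.75]
guide_mouth scene [2.09 1.39]
spindle_end scene [-0.85 -2.09]
indexing_head scene [-3.99  0.78]
lever scene [ 2.91 -0.04]
guide_mouth top [ 0.64 -1.36]
spindle_end top [-2.34  0.6 ]
indexing_head top [ 66.89 -65.08]
knob [518.1  128.56 107.3 ] pin [419.92 250.42  96.47]
scene (164.0, 219.44444444444446) 9.0
top (188.29787234042553, 247.61702127659575) 47.0
red (array([420.98, 252.58,  86.76]), [0.6103147268336223, 0.6103147268336403])
```

View pics/c_scene.png

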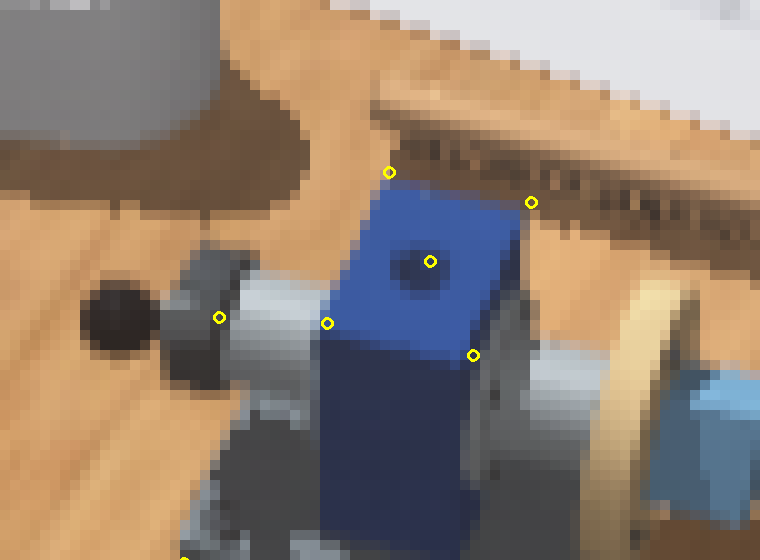

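View pics/c_top.png

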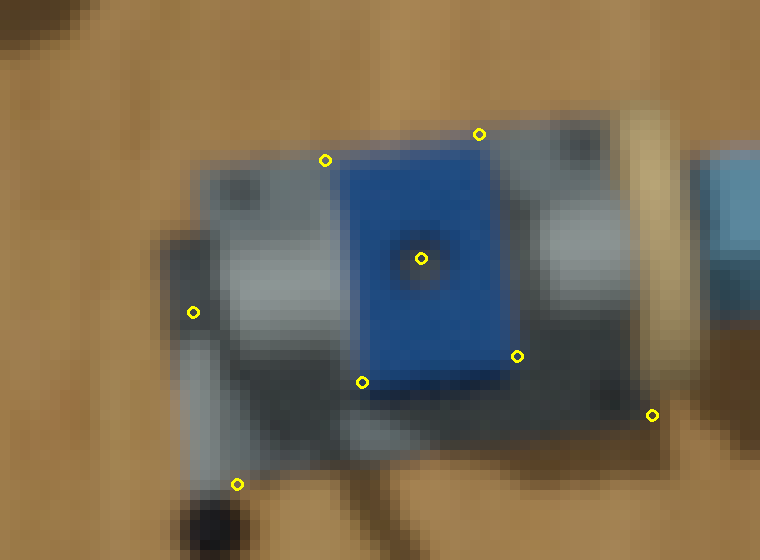

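The scene crop puts the hole at about (420,270) and the top crop at (420,262). The fitted yaw is a bit high, so I'll refit on the top-face corners read from the crops.

```bash
python3 - <<'E'
from h import *
from scipy.optimize import least_squares
np.set_printoptions(precision=2,suppress=True)
C={"scene":[(420,270),(387,181),(527,206),(322,333),(465,360)],"top":[(420,262),(333,165),(490,148),(362,382),(512,366)]}
Ls=[(0,0,87),(26,18,87),(26,-18,87),(-26,18,87),(-26,-18,87)]
def W(h,L): c,s=np.cos(h[2]),np.sin(h[2]);return np.array([h[0]+c*L[0]-s*L[1],h[1]+s*L[0]+c*L[1],L[2]])
obs=[];kn=[]
for n in C:
    p=ctrl.capture(n);x,y=map(int,px(p,(575,90,80)))
    o=[(p,np.array([x-38.5+a/10,y-28.5+b/10]),np.array(L,float)) for (a,b),L in zip(C[n],Ls)]
    f=lambda h,o:np.concatenate([px(p,W(h,L))-uv for p,uv,L in o])
    s=least_squares(f,[580,82,.1],args=(o,),x_scale=[1,1,.01]);print(n,s.x,"hole",atz(p,o[0][1],87)[:2],s.cost)
    obs+=o
    a,b={"scene":(118,320),"top":(212,528)}[n];kn.append((p,(x-38.5+a/10,y-28.5+b/10)))
s=least_squares(f,[580,82,.1],args=(obs,),x_scale=[1,1,.01]);print("all",s.x,s.cost)
k=tri(kn);print("knob",k);c,si=np.cos(s.x[2]),np.sin(s.x[2]);d=k[0][:2]-s.x[:2];lx,ly=c*d[0]+si*d[1],-si*d[0]+c*d[1];print(lx,ly,np.degrees(np.arctan2(lx,k[0][2]-50)),np.hypot(lx,k[0][2]-50))
E
```

```text
scene [577.95  82.91   0.16] hole [577.13  83.69] 0.3476507204989415
top [579.28  82.02   0.11] hole [579.84  82.79] 0.4029245903695109
all [578.76  82.49   0.13] 1.6530945279994305
knob (array([517.62, 130.97, 106.1 ]), [1.3350627005911144, 1.3350627005912246])
-54.396907875974556 55.92962240985071 -44.11811024531777 78.14078696791654
```

```bash
cat >> h.py <<'E'
from scipy.spatial.transform import Rotation as Rn
def go(target,yaw=0.12):
    s=ctrl.sense();R=Rn.from_quat(np.roll(s["ee_rot"],-1))
    z=np.array([0,0,-1.]);x=np.array([-np.cos(yaw),-np.sin(yaw),0]);G=Rn.from_matrix(np.c_[x,np.cross(z,x),z])
    print("turn",(R.inv()*G).as_rotvec().round(4),"shift after turn",G.inv().apply((np.array(target)-s["eef_pos"])/1000).round(4))
    print("pos",s["eef_pos"].round(1),"F",s["force"].round(2),"w",round(float(s["grip_width"]),3),"gf",round(float(s["grip_force"]),1),"t",round(s["time_s"],2))
E
python3 -c "
from h import *
go((420.5,251.5,150))"
```

```text
turn [-0.     -0.     -0.4778] shift after turn [-0.2062 -0.2668  0.0813]
pos [183.9 491.7 231.3] F [ 0.19 -0.29 -0.05] w 1.003 gf 0.0 t 3.4
```

Call:
send_rows --pt "-0.2 0 0 0 0 0 -0.1593" --pt "-0.2 0 0 0 0 0 -0.1593" --pt "-0.2 0 0 0 0 0 -0.1592" --pt "-0.2 -0.034 -0.0445 0.0135 0 0 0" --pt "-0.2 -0.034 -0.0445 0.0135 0 0 0" --pt "-0.2 -0.034 -0.0445 0.0135 0 0 0" --pt "-0.2 -0.034 -0.0445 0.0135 0 0 0" --pt "-0.2 -0.034 -0.0445 0.0135 0 0 0" --pt "-0.2 -0.036 -0.0445 0.0138 0 0 0" --pt "-0.2 0 0 0 0 0 0" --squeeze 30

```text
time_s: 4.65
eef_pos: [422.1, 248.8, 149.1]
ee_rot: [-0.001, -0.058, 0.998, -0.0]
force: [0.3, 0.5, 0.8]
grip_width: 0.6
grip_force: 0.0
```

```bash
python3 -c "
from h import *
go((420.5,251.5,72))
p=ctrl.capture('top');cv2.imwrite('pics/g.png',p['img'][:,:,::-1]); q=ctrl.capture('scene')
for P in(p,q): print([ (r['point'],r['score']) for r in ctrl.landmark_of('pin_top',P)[:1]])
c=px(q,(420,251,90)).astype(int); cv2.imwrite('pics/g.png',cv2.resize(q['img'][c[1]-45:c[1]+45,c[0]-60:c[0]+60,::-1],None,fx=6,fy=6))"
```

```text
turn [-0.0006 -0.0013 -0.0048] shift after turn [0.0013 0.0028 0.0771]
pos [422.1 248.8 149.1] F [0.26 0.49 0.83] w 0.6 gf 0.0 t 4.65
[]
[([161.3, 214.4], 0.45)]
```

View pics/g.png

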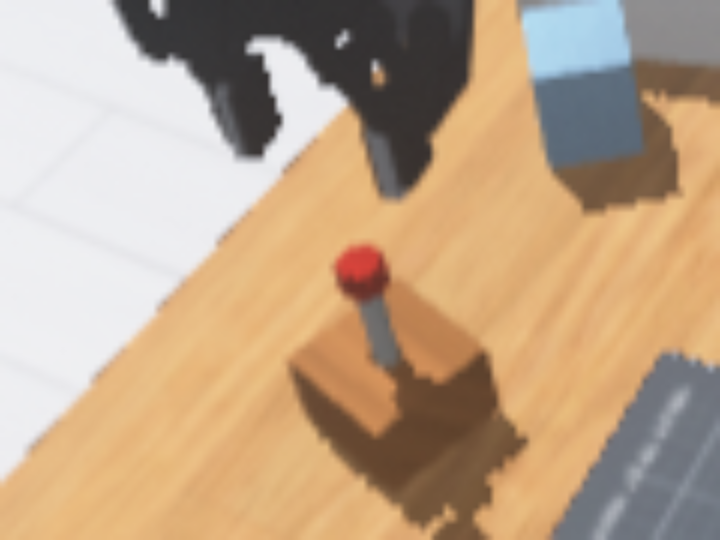

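The pin's red head is at about (362,270) in the crop, below the open fingers. Now I'll descend and grip it.

Call:
send_rows --pt "-0.2 0.0013 0.0028 0.015 0 0 0" --pt "-0.2 0 0 0.02 0 0 0" --pt "-0.2 0 0 0.02 0 0 0" --pt "-0.2 0 0 0.015 0 0 0" --pt "-0.2 0 0 0.008 0 0 0" --pt "-0.2 0 0 0 0 0 0" --pt "1 0 0 0 0 0 0" --pt "1 0 0 0 0 0 0" --pt "1 0 0 0 0 0 0" --pt "1 0 0 0 0 0 0" --squeeze 30

```text
time_s: 6.1
eef_pos: [419.0, 254.1, 72.4]
ee_rot: [0.0, -0.06, 0.998, 0.0]
force: [0.8, 0.5, 3.4]
grip_width: 0.195
grip_force: 29.3
```

```bash
python3 -c "
from h import *
go((420.5,251.5,200))
q=ctrl.capture('scene')
c=px(q,(420,251,90)).astype(int); cv2.imwrite('pics/g2.png',cv2.resize(q['img'][c[1]-45:c[1]+45,c[0]-60:c[0]+60,::-1],None,fx=6,fy=6))"
```

```text
turn [ 0.0002  0.001  -0.0001] shift after turn [-0.0011 -0.0027 -0.1276]
pos [419.  254.1  72.4] F [0.76 0.48 3.4 ] w 0.195 gf 29.3 t 6.1
```

Call:
send_rows --pt "1 0 0 -0.005 0 0 0" --pt "1 0 0 -0.015 0 0 0" --pt "1 0 0 -0.02 0 0 0" --pt "1 0 0 -0.02 0 0 0" --pt "1 0 0 -0.02 0 0 0" --pt "1 0 0 -0.02 0 0 0" --pt "1 0 0 -0.02 0 0 0" --pt "1 0 0 -0.007 0 0 0" --pt "1 0 0 0 0 0 0" --pt "1 0 0 0 0 0 0"

```text
time_s: 7.4
eef_pos: [418.4, 253.8, 198.3]
ee_rot: [-0.001, -0.06, 0.998, -0.0]
force: [-0.2, 0.1, -0.8]
grip_width: 0.196
grip_force: 29.3
```

```bash
python3 -c "
from h import *
go((578.8,82.7,200))
q=ctrl.capture('scene')
c=px(q,(420,254,200)).astype(int); cv2.imwrite('pics/g3.png',cv2.resize(q['img'][c[1]-45:c[1]+45,c[0]-60:c[0]+60,::-1],None,fx=6,fy=6))"
```

```text
turn [-0.0003 -0.0013 -0.    ] shift after turn [-0.1388 -0.1891 -0.0017]
pos [418.4 253.8 198.3] F [-0.24  0.07 -0.8 ] w 0.196 gf 29.3 t 7.4
```

View pics/g3.png

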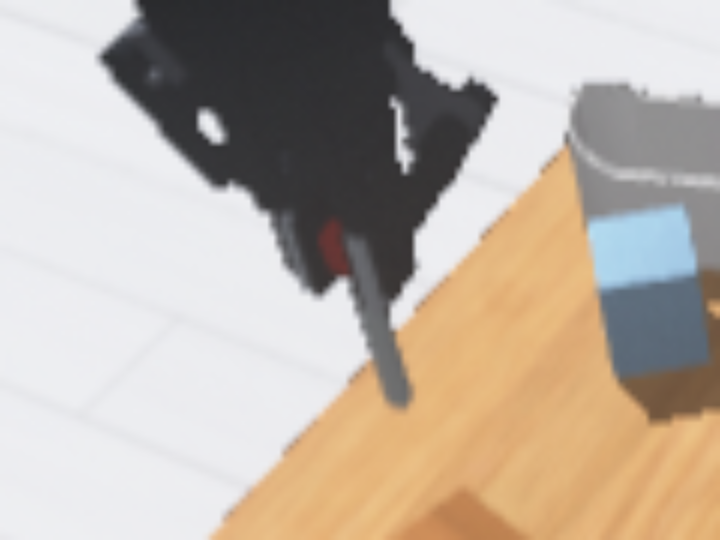

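The pin is held upright by its head, with the tip at about (400,400) in the crop. I'll carry it over to the headstock.

Call:
send_rows --pt "1 -0.008 -0.011 0 0 0 0" --pt "1 -0.018 -0.025 0 0 0 0" --pt "1 -0.022 -0.03 0 0 0 0" --pt "1 -0.022 -0.03 0 0 0 0" --pt "1 -0.022 -0.03 0 0 0 0" --pt "1 -0.022 -0.03 0 0 0 0" --pt "1 -0.016 -0.022 0 0 0 0" --pt "1 -0.009 -0.011 0.01 0 0 0" --pt "1 0 0 0.02 0 0 0" --pt "1 0 0 0.01 0 0 0"

```text
time_s: 8.7
eef_pos: [578.7, 82.9, 157.2]
ee_rot: [-0.001, -0.06, 0.998, 0.0]
force: [0.0, 0.7, -0.3]
grip_width: 0.196
grip_force: 29.3
```

```bash
python3 -c "
from h import *
q=ctrl.capture('scene')
go((578.8,82.7,160))
c=px(q,(580,82,110)).astype(int); print(c);cv2.imwrite('pics/g4.png',cv2.resize(q['img'][c[1]-30:c[1]+30,c[0]-40:c[0]+40,::-1],None,fx=10,fy=10,interpolation=cv2.INTER_NEAREST))
for z in(87,97,100): print(z,px(q,(579,82.7,z))-c+[40.5,30.5])"
```

```text
turn [ 0.0007 -0.0036  0.0003] shift after turn [-0.0004 -0.0004 -0.0035]
pos [578.4  83.1 156.5] F [-1.06  0.64 -1.75] w 0.192 gf 29.3 t 8.75
[261 190]
87 [40.70639414 37.61470502]
97 [40.72514715 34.75716392]
100 [40.73083236 33.89053699]
```

View pics/g4.png

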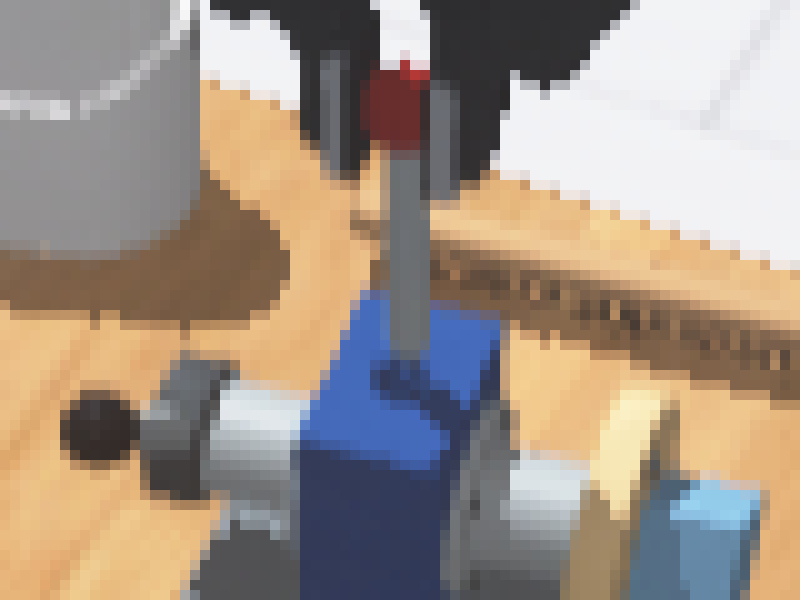

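The tip is at about (405,360) and the hole centre at about (402,373), which is aligned to within about 1 mm. I'll lower it gently.

Call:
send_rows --pt "1 0 0.0005 0.002 0 0 0" --pt "1 0 0 0.002 0 0 0" --pt "1 0 0 0.002 0 0 0" --pt "1 0 0 0.0015 0 0 0" --pt "1 0 0 0.0015 0 0 0" --pt "1 0 0 0.0015 0 0 0" --pt "1 0 0 0.0015 0 0 0" --pt "1 0 0 0 0 0 0" --pt "1 0 0 0 0 0 0" --pt "1 0 0 0 0 0 0"

```text
time_s: 10.0
eef_pos: [579.3, 83.5, 147.0]
ee_rot: [0.0, -0.06, 0.998, -0.0]
force: [-0.7, 0.1, -0.8]
grip_width: 0.198
grip_force: 29.3
```

Call:
send_rows --pt "1 0 0 0.0015 0 0 0" --pt "1 0 0 0.0015 0 0 0" --pt "1 0 0 0.0015 0 0 0" --pt "1 0 0 0.0015 0 0 0" --pt "1 0 0 0.001 0 0 0" --pt "1 0 0 0.001 0 0 0" --pt "1 0 0 0 0 0 0" --pt "1 0 0 0 0 0 0" --pt "1 0 0 0 0 0 0" --pt "1 0 0 0 0 0 0"

```text
time_s: 11.25
eef_pos: [579.2, 83.5, 138.9]
ee_rot: [-0.0, -0.06, 0.998, 0.0]
force: [-0.9, 1.5, -0.7]
grip_width: 0.194
grip_force: 29.2
```

Call:
send_rows --pt "1 0 0 0.0015 0 0 0" --pt "1 0 0 0.0015 0 0 0" --pt "1 0 0 0.0015 0 0 0" --pt "1 0 0 0.0015 0 0 0" --pt "1 0 0 0.001 0 0 0" --pt "1 0 0 0.001 0 0 0" --pt "1 0 0 0.001 0 0 0" --pt "1 0 0 0 0 0 0" --pt "1 0 0 0 0 0 0" --pt "1 0 0 0 0 0 0"

```text
time_s: 12.5
eef_pos: [579.2, 83.4, 129.9]
ee_rot: [-0.0, -0.06, 0.998, 0.0]
force: [-0.6, 1.4, -1.7]
grip_width: 0.195
grip_force: 29.3
```

Call:
send_rows --pt "-0.2 0 0 0 0 0 0" --pt "-0.2 0 0 0 0 0 0" --pt "-0.2 0 0 0 0 0 0" --pt "-0.2 0 0 -0.01 0 0 0" --pt "-0.2 0 0 -0.02 0 0 0" --pt "-0.2 0 0 -0.02 0 0 0" --pt "-0.2 0 0 -0.02 0 0 0" --pt "-0.2 0 0 -0.01 0 0 0" --pt "-0.2 0.02 0.015 0 0 0 0" --pt "1 0.032 0.02 0 0 0 0"

```text
time_s: 13.75
eef_pos: [523.0, 112.0, 209.8]
ee_rot: [-0.0, -0.06, 0.998, 0.0]
force: [0.2, 0.1, 0.1]
grip_width: 0.402
grip_force: 0.0
```

Call:
send_rows --pt "1 0.03 0.02 0 0 0 0" --pt "1 0 0 0 0 0 0" --pt "1 0 0 0 0 0 0" --pt "1 0 0 0.02 0 0 0" --pt "1 0 0 0.02 0 0 0" --pt "1 0 0 0.02 0 0 0" --pt "1 0 0 0.02 0 0 0" --pt "1 0 0 0.01 0 0 0" --pt "1 0 0 0 0 0 0" --pt "1 0 0 0 0 0 0"

```text
time_s: 15.0
eef_pos: [491.9, 128.2, 120.6]
ee_rot: [0.001, -0.06, 0.998, -0.0]
force: [0.3, 0.2, 0.8]
grip_width: -0.001
grip_force: 0.0
```

```bash
cat >> h.py <<'E'
def loc(x):
    d=np.array(x)-[578.9,82.9,0];c,s=np.cos(.12),np.sin(.12);return np.array([c*d[0]+s*d[1],-s*d[0]+c*d[1],d[2]])
def pin(q):
    # red head: centroid of pixels near the bore axis; height along the axis
    b=q["img"].astype(int);m=((b[...,0]>70)&(b[...,1]<.45*b[...,0])&(b[...,2]<.45*b[...,0])).astype(np.uint8)
    a=px(q,(579,83,160));e=px(q,(579,83,88));M=np.zeros_like(m);cv2.line(M,tuple(int(v) for v in a),tuple(int(v) for v in e),1,9)
    v,u=np.nonzero(m&M)
    if len(v)<4: return None,len(v)
    zs=np.arange(85,165);r=[px(q,(579,83,z))[1] for z in zs];return zs[np.argmin(abs(np.array(r)-v.mean()))],len(v)
E
python3 -c "
from h import *
q=ctrl.capture('scene')
go((0,0,0)); print(loc(ctrl.sense()['eef_pos']),pin(q))
print([(r['point'],r['score']) for r in ctrl.landmark_of('pin_top',q)[:2]], px(q,(579,83,152)))
c=px(q,(550,110,110)).astype(int); cv2.imwrite('pics/g5.png',cv2.resize(q['img'][c[1]-30:c[1]+30,c[0]-40:c[0]+40,::-1],None,fx=10,fy=10,interpolation=cv2.INTER_NEAREST))"
```

```text
turn [-0.0002  0.0014 -0.    ] shift after turn [ 0.5036 -0.0684  0.1207]
pos [491.8 128.2 120.7] F [ 1.08 -0.18 -0.44] w 0.002 gf 0.0 t 15.05
[-81.0390708   55.39993925 120.70551524] (np.int64(150), 33)
[([259.1, 177.5], 0.61)] [261.21457274 177.60399809]
```

View pics/g5.png

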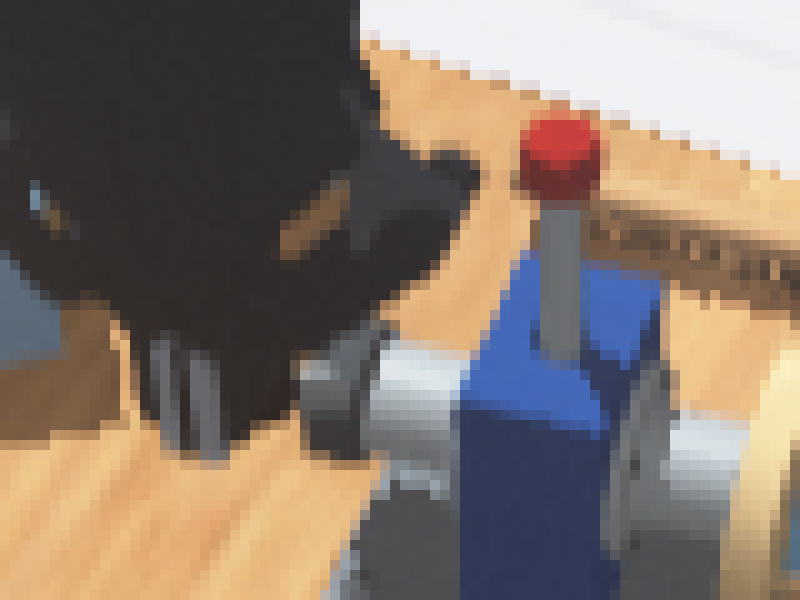

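The pin stands upright in the guide with its head top at about (560,140), roughly 150 mm up. The shut fingers are on the near side of the knob. I'll lower them and push along the arc.

Call:
send_rows --pt "1 0 0.004 0.008 0 0 0" --pt "1 0 0 0.008 0 0 0" --pt "1 -0.003 0 0 0 0 0" --pt "1 -0.003 0 0 0 0 0" --pt "1 -0.003 0 -0.0028 0 0 0" --pt "1 -0.003 0 -0.0028 0 0 0" --pt "1 -0.0037 0 -0.0024 0 0 0" --pt "1 -0.0037 0 -0.0024 0 0 0" --pt "1 0 0 0 0 0 0" --pt "1 0 0 0 0 0 0"

```text
time_s: 16.35
eef_pos: [510.4, 134.5, 114.3]
ee_rot: [0.0, -0.06, 0.998, 0.0]
force: [-0.5, -0.5, 0.3]
grip_width: 0.002
grip_force: 0.0
```

```bash
cat >> h.py <<'E'
def chk():
    q=ctrl.capture('scene');s=ctrl.sense();L=loc(s["eef_pos"]);k=ctrl.landmark_of('lever_knob',q)
    F=s["force"];c,sn=np.cos(.12),np.sin(.12)
    print("loc",L.round(1),"Fx",round(c*F[0]+sn*F[1],2),"Fz",round(F[2],2),"th if contact",round(float(np.degrees(np.arcsin((L[0]+20)/81))),1),"pin",pin(q),"t",s["time_s"])
    for r in k[:1]:
        z0,v=ray(q,r["point"]); o,d=loc(z0),loc(z0+v)-loc(z0);X=o+d*(55-o[1])/d[1]
        print("knob",X.round(1),"th",np.degrees(np.arctan2(X[0],X[2]-50)).round(1),round(r["score"],2))
E
python3 -c "
from h import *
chk()"
```

```text
loc [-61.9  59.5 114.3] Fx -0.16 Fz 0.04 th if contact -31.2 pin (np.int64(142), 37) t 16.4
knob [-41.6  55.  112.3] th -33.8 0.84
```

Call:
send_rows --pt "1 -0.003 0 -0.0018 0 0 0" --pt "1 -0.003 0 -0.0016 0 0 0" --pt "1 -0.003 0 -0.0014 0 0 0" --pt "1 -0.003 0 -0.0013 0 0 0" --pt "1 -0.003 0 -0.0011 0 0 0" --pt "1 -0.003 0 -0.001 0 0 0" --pt "1 -0.003 0 -0.0009 0 0 0" --pt "1 -0.002 0 -0.0005 0 0 0" --pt "1 0 0 0 0 0 0" --pt "1 0 0 0 0 0 0"

```text
time_s: 17.7
eef_pos: [533.0, 137.3, 123.9]
ee_rot: [0.0, -0.06, 0.998, 0.0]
force: [0.3, 0.3, -0.4]
grip_width: 0.0
grip_force: 0.0
```

```bash
python3 -c "
from h import *
chk()"
```

```text
loc [-39.1  59.5 124. ] Fx -0.38 Fz 0.72 th if contact -13.6 pin (np.int64(141), 36) t 17.75
knob [ -3.8  55.  101.9] th -4.2 0.85
```

Call:
send_rows --pt "1 -0.001 0 -0.0003 0 0 0" --pt "1 -0.001 0 -0.0003 0 0 0" --pt "1 -0.001 0 -0.0003 0 0 0" --pt "1 -0.001 0 -0.0003 0 0 0" --pt "1 -0.001 0 -0.0002 0 0 0" --pt "1 -0.001 0 -0.0002 0 0 0" --pt "1 0 0 0 0 0 0" --pt "1 0 0 0 0 0 0" --pt "1 0 0 0 0 0 0" --pt "1 0 0 0 0 0 0"

```text
time_s: 19.05
eef_pos: [538.9, 138.0, 125.6]
ee_rot: [0.0, -0.06, 0.998, -0.0]
force: [-0.5, 1.1, 0.9]
grip_width: -0.0
grip_force: 0.1
```

```bash
python3 -c "
from h import *
chk()"
```

```text
loc [-33.1  59.5 125.6] Fx -0.78 Fz 0.65 th if contact -9.3 pin (np.int64(141), 36) t 19.1
knob [ -9.1  55.  119.3] th -7.5 0.6
```

Call:
send_rows --pt "1 -0.0008 0 -0.0001 0 0 0" --pt "1 -0.0008 0 -0.0001 0 0 0" --pt "1 -0.0008 0 -0.0001 0 0 0" --pt "1 -0.0008 0 -0.0001 0 0 0" --pt "1 -0.0008 0 -0.0001 0 0 0" --pt "1 0 0 0 0 0 0" --pt "1 0 0 0 0 0 0" --pt "1 0 0 0 0 0 0" --pt "1 0 0 0 0 0 0" --pt "1 0 0 0 0 0 0"

```text
time_s: 20.4
eef_pos: [542.9, 138.5, 126.1]
ee_rot: [0.0, -0.06, 0.998, 0.0]
force: [-0.1, -0.5, 0.1]
grip_width: -0.002
grip_force: 0.2
```

```bash
python3 -c "
from h import *
chk()"
```

```text
loc [-29.1  59.5 126.1] Fx -0.58 Fz -0.33 th if contact -6.5 pin (np.int64(141), 36) t 20.45
```

Call:
send_rows --pt "1 -0.0008 0 -0.0001 0 0 0" --pt "1 -0.0008 0 -0.0001 0 0 0" --pt "1 -0.0008 0 -0.0001 0 0 0" --pt "1 -0.0008 0 0 0 0 0" --pt "1 -0.0008 0 0 0 0 0" --pt "1 0 0 0 0 0 0" --pt "1 0 0 0 0 0 0" --pt "1 0 0 0 0 0 0" --pt "1 0 0 0 0 0 0" --pt "1 0 0 0 0 0 0"

```text
time_s: 21.75
eef_pos: [546.8, 139.0, 126.4]
ee_rot: [0.0, -0.06, 0.998, -0.0]
force: [-0.2, 0.7, 0.1]
grip_width: 0.001
grip_force: 0.1
```

```bash
python3 -c "
from h import *
chk()"
```

```text
loc [-25.1  59.5 126.4] Fx -1.58 Fz -0.33 th if contact -3.6 pin (np.int64(141), 38) t 21.8
knob [  0.5  55.  121.9] th 0.4 0.91
```

Call:
send_rows --pt "1 -0.0008 0 0 0 0 0" --pt "1 -0.0008 0 0 0 0 0" --pt "1 -0.0008 0 0 0 0 0" --pt "1 -0.0008 0 0 0 0 0" --pt "1 -0.0008 0 0 0 0 0" --pt "1 0 0 0 0 0 0" --pt "1 0 0 0 0 0 0" --pt "1 0 0 0 0 0 0" --pt "1 0 0 0 0 0 0" --pt "1 0 0 0 0 0 0"

```text
time_s: 23.1
eef_pos: [550.8, 139.5, 126.4]
ee_rot: [0.0, -0.06, 0.998, -0.0]
force: [-0.9, 0.5, 0.3]
grip_width: 0.005
grip_force: 0.1
```

```bash
python3 -c "
from h import *
chk()"
```

```text
loc [-21.1  59.5 126.4] Fx 0.34 Fz 0.55 th if contact -0.8 pin (np.int64(141), 38) t 23.15
knob [ -0.4  55.  131.9] th -0.3 0.94
```

Call:
send_rows --pt "1 -0.0008 0 0 0 0 0" --pt "1 -0.0008 0 0 0 0 0" --pt "1 -0.0008 0 0 0 0 0" --pt "1 -0.0008 0 0 0 0 0" --pt "1 -0.0008 0 0 0 0 0" --pt "1 0 0 0 0 0 0" --pt "1 0 0 0 0 0 0" --pt "1 0 0 0 0 0 0" --pt "1 0 0 0 0 0 0" --pt "1 0 0 0 0 0 0"

```text
time_s: 24.45
eef_pos: [554.8, 139.9, 126.4]
ee_rot: [0.0, -0.06, 0.998, 0.0]
force: [-1.0, -0.0, 1.1]
grip_width: 0.005
grip_force: 0.1
```

```bash
python3 -c "
from h import *
chk()"
```

```text
loc [-17.1  59.5 126.4] Fx -0.02 Fz 0.0 th if contact 2.0 pin (np.int64(141), 32) t 24.5
knob [ -1.3  55.  123.6] th -1.0 0.8
```

Call:
send_rows --pt "1 -0.0008 0 0.0001 0 0 0" --pt "1 -0.0008 0 0 0 0 0" --pt "1 -0.0008 0 0.0001 0 0 0" --pt "1 -0.0008 0 0 0 0 0" --pt "1 -0.0008 0 0.0001 0 0 0" --pt "1 0 0 0 0 0 0" --pt "1 0 0 0 0 0 0" --pt "1 0 0 0 0 0 0" --pt "1 0 0 0 0 0 0" --pt "1 0 0 0 0 0 0"

```text
time_s: 25.8
eef_pos: [558.8, 140.4, 126.1]
ee_rot: [0.0, -0.06, 0.998, -0.0]
force: [-0.2, 1.0, -0.4]
grip_width: 0.001
grip_force: 0.1
```

```bash
python3 -c "
from h import *
chk()"
```

```text
loc [-13.1  59.5 126.1] Fx 0.23 Fz 0.6 th if contact 4.9 pin (np.int64(142), 26) t 25.85
knob [ 10.9  55.  124.9] th 8.3 0.69
```

Call:
send_rows --pt "1 -0.0008 0 0.0001 0 0 0" --pt "1 -0.0008 0 0.0001 0 0 0" --pt "1 -0.0008 0 0.0001 0 0 0" --pt "1 -0.0008 0 0.0001 0 0 0" --pt "1 -0.0008 0 0.0001 0 0 0" --pt "1 0 0 0 0 0 0" --pt "1 0 0 0 0 0 0" --pt "1 0 0 0 0 0 0" --pt "1 0 0 0 0 0 0" --pt "1 0 0 0 0 0 0"

```text
time_s: 27.15
eef_pos: [562.7, 140.9, 125.6]
ee_rot: [0.0, -0.06, 0.998, 0.0]
force: [0.1, 0.4, -0.4]
grip_width: -0.001
grip_force: 0.1
```

```bash
python3 -c "
from h import *
chk()
q=ctrl.capture('scene')
c=px(q,(560,95,130)).astype(int); cv2.imwrite('pics/g6.png',cv2.resize(q['img'][c[1]-30:c[1]+30,c[0]-40:c[0]+40,::-1],None,fx=10,fy=10,interpolation=cv2.INTER_NEAREST))"
```

```text
loc [ -9.1  59.5 125.6] Fx -1.24 Fz -0.82 th if contact 7.7 pin (np.int64(144), 16) t 27.2
knob [ 10.6  55.  129.1] th 7.7 0.58
```

View pics/g6.png

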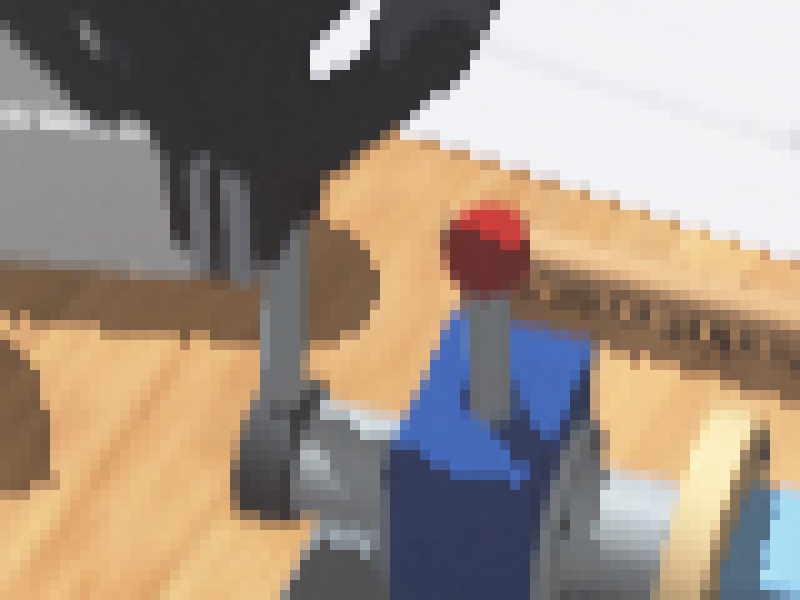

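The pin is still standing (head at (485,250), partly shaded) and the lever is just past upright. I'll keep going.

Call:
send_rows --pt "1 -0.0008 0 0.0001 0 0 0" --pt "1 -0.0008 0 0.0001 0 0 0" --pt "1 -0.0008 0 0.0002 0 0 0" --pt "1 -0.0008 0 0.0001 0 0 0" --pt "1 -0.0008 0 0.0002 0 0 0" --pt "1 0 0 0 0 0 0" --pt "1 0 0 0 0 0 0" --pt "1 0 0 0 0 0 0" --pt "1 0 0 0 0 0 0" --pt "1 0 0 0 0 0 0"

```text
time_s: 28.55
eef_pos: [566.7, 141.3, 124.9]
ee_rot: [0.0, -0.06, 0.998, -0.0]
force: [-0.4, -0.1, 0.0]
grip_width: 0.002
grip_force: 0.0
```

```bash
sed -i 's/>70)/>55)/' h.py; python3 -c "
from h import *
chk()"
```

```text
loc [ -5.1  59.5 124.9] Fx 0.66 Fz 0.76 th if contact 10.6 pin (np.int64(125), 32) t 28.6
knob [ 11.1  55.  127.6] th 8.2 0.95
```

```bash
cat >> h.py <<'E'
def red(q):
    b=q["img"].astype(int);m=(b[...,0]>60)&(b[...,1]<.5*b[...,0])&(b[...,2]<.5*b[...,0])
    c=px(q,(579,83,125)).astype(int);v,u=np.nonzero(m[c[1]-35:c[1]+30,c[0]-9:c[0]+10])
    print("red rows",np.unique(v+c[1]-35,return_counts=True), {z:round(px(q,(579,83,z))[1],1) for z in(152,138,111,97)})
    print([(np.round(r['point'],1),round(r['score'],2)) for r in ctrl.landmark_of('pin_top',q)[:2]])
E
python3 -c "
from h import *
q=ctrl.capture('scene');red(q)"
```

```text
red rows (array([184, 185, 186, 187, 188, 189, 190, 191]), array([5, 7, 8, 8, 8, 7, 6, 4])) {152: np.float64(177.6), 138: np.float64(182.0), 111: np.float64(190.1), 97: np.float64(194.2)}
[(array([261.7, 185.5]), 0.6), (array([359.8, 229.4]), 0.2)]
```

The pin has started to drop. I'll ease the finger off a little and let it settle.

Call:
send_rows --pt "1 0.001 0 0 0 0 0" --pt "1 0.001 0 0 0 0 0" --pt "1 0 0 0 0 0 0" --pt "1 0 0 0 0 0 0" --pt "1 0 0 0 0 0 0" --pt "1 0 0 0 0 0 0" --pt "1 0 0 0 0 0 0" --pt "1 0 0 0 0 0 0" --pt "1 0 0 0 0 0 0" --pt "1 0 0 0 0 0 0"

```text
time_s: 30.0
eef_pos: [564.7, 141.1, 124.9]
ee_rot: [0.0, -0.06, 0.998, -0.0]
force: [-0.0, 1.3, 0.5]
grip_width: 0.002
grip_force: 0.0
```

```bash
python3 -c "
from h import *
q=ctrl.capture('scene');red(q)
q=ctrl.capture('top');print([(np.round(r['point'],1),round(r['score'],2)) for r in ctrl.landmark_of('pin_top',q)[:2]],{z:px(q,(579,83,z)).round(1) for z in(152,130,111,97)})
b=q['img'].astype(int);m=(b[...,0]>60)&(b[...,1]<.5*b[...,0])&(b[...,2]<.5*b[...,0]);c=px(q,(579,83,120)).astype(int);v,u=np.nonzero(m[c[1]-12:c[1]+13,c[0]-12:c[0]+13]);print(len(v),u.mean()+c[0]-12 if len(v) else 0,v.mean()+c[1]-12 if len(v) else 0)
q=ctrl.capture('scene');c=px(q,(560,95,130)).astype(int); cv2.imwrite('pics/g7.png',cv2.resize(q['img'][c[1]-30:c[1]+30,c[0]-40:c[0]+40,::-1],None,fx=10,fy=10,interpolation=cv2.INTER_NEAREST))"
```

```text
red rows (array([184, 185, 186, 187, 188, 189, 190, 191]), array([5, 7, 8, 8, 8, 7, 6, 4])) {152: np.float64(177.6), 138: np.float64(182.0), 111: np.float64(190.1), 97: np.float64(194.2)}
[(array([262.8, 185.2]), 0.56), (array([172., 245.]), 0.19)]
[] {152: array([262.6, 175. ]), 130: array([262.5, 176.1]), 111: array([262.5, 177. ]), 97: array([262.4, 177.6])}
0 0 0
```

View pics/g7.png

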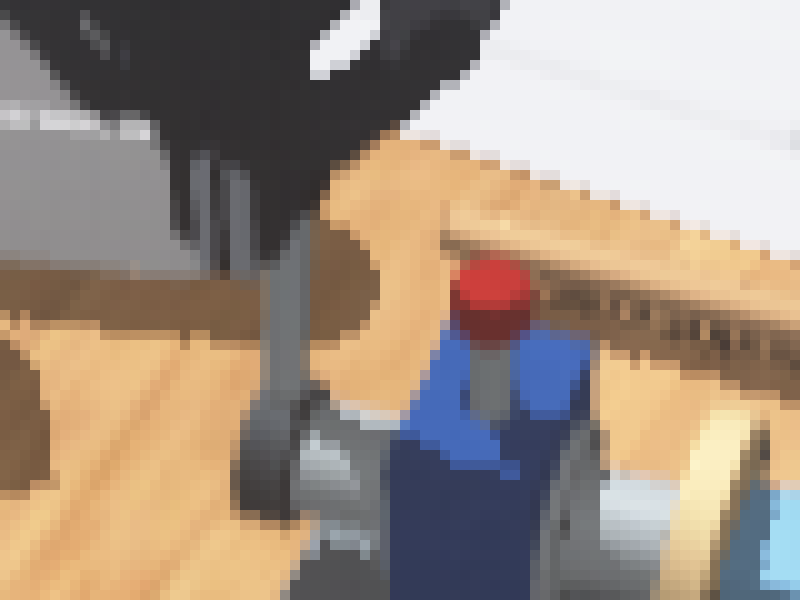

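The pin head is now at about (490,300), only about 19 mm down, so it has hung up at the edge of the cross-hole. I'll nudge the lever slightly further while watching the force.

Call:
send_rows --pt "1 -0.001 0 0 0 0 0" --pt "1 -0.001 0 0 0 0 0" --pt "1 -0.0004 0 0.0001 0 0 0" --pt "1 -0.0004 0 0.0001 0 0 0" --pt "1 -0.0004 0 0 0 0 0" --pt "1 0 0 0 0 0 0" --pt "1 0 0 0 0 0 0" --pt "1 0 0 0 0 0 0" --pt "1 0 0 0 0 0 0" --pt "1 0 0 0 0 0 0"

```text
time_s: 31.5
eef_pos: [567.9, 141.5, 124.7]
ee_rot: [0.0, -0.06, 0.998, 0.0]
force: [-1.0, -1.0, 0.7]
grip_width: 0.003
grip_force: 0.3
```

```bash
python3 -c "
from h import *
chk();q=ctrl.capture('scene');red(q)"
```

```text
loc [ -3.9  59.5 124.7] Fx 0.11 Fz 0.22 th if contact 11.4 pin (np.int64(118), 32) t 31.55
knob [ 24.4  55.  116.5] th 20.2 0.71
red rows (array([186, 187, 188, 189, 190, 191, 192, 193]), array([5, 7, 7, 8, 8, 7, 6, 4])) {152: np.float64(177.6), 138: np.float64(182.0), 111: np.float64(190.1), 97: np.float64(194.2)}
[(array([262.2, 188.6]), 0.67)]
```

It dropped further with no force on the lever. One more nudge.

Call:
send_rows --pt "1 -0.0004 0 0.0001 0 0 0" --pt "1 -0.0004 0 0.0001 0 0 0" --pt "1 -0.0004 0 0.0001 0 0 0" --pt "1 0 0 0 0 0 0" --pt "1 0 0 0 0 0 0" --pt "1 0 0 0 0 0 0" --pt "1 0 0 0 0 0 0" --pt "1 0 0 0 0 0 0" --pt "1 0 0 0 0 0 0" --pt "1 0 0 0 0 0 0"

```text
time_s: 32.95
eef_pos: [569.1, 141.6, 124.4]
ee_rot: [-0.0, -0.06, 0.998, 0.0]
force: [0.3, 0.4, -0.2]
grip_width: 0.003
grip_force: 0.1
```

```bash
python3 -c "
from h import *
chk();q=ctrl.capture('scene');red(q)"
```

```text
loc [ -2.7  59.5 124.4] Fx -0.72 Fz 0.58 th if contact 12.3 pin (np.int64(107), 36) t 33.0
knob [ 13.7  55.  132.5] th 9.4 0.61
red rows (array([188, 189, 190, 191, 192, 193, 194, 195, 196]), array([2, 5, 7, 7, 7, 7, 7, 5, 2])) {152: np.float64(177.6), 138: np.float64(182.0), 111: np.float64(190.1), 97: np.float64(194.2)}
[(array([260.4, 188.5]), 0.57)]
```

The head now spans z ≈ 97–111, so the pin has dropped onto the sprung ball. I'll back off, rise and move above it.

Call:
send_rows --pt "1 0.005 0 0 0 0 0" --pt "1 0.005 0 -0.008 0 0 0" --pt "1 0 0 -0.016 0 0 0" --pt "1 0 0 -0.016 0 0 0" --pt "1 -0.004 -0.0195 0 0 0 0" --pt "1 -0.0045 -0.02 0 0 0 0" --pt "1 -0.0042 -0.02 0 0 0 0" --pt "1 0 0 0.016 0 0 0" --pt "1 0 0 0.016 0 0 0" --pt "1 0 0 0.01 0 0 0"

```text
time_s: 34.4
eef_pos: [578.1, 83.5, 120.5]
ee_rot: [-0.001, -0.06, 0.998, 0.0]
force: [-0.2, 0.1, -0.9]
grip_width: 0.001
grip_force: 0.0
```

```bash
python3 -c "
from h import *
chk();q=ctrl.capture('scene');red(q)"
```

```text
loc [ -1.1   0.7 119.7] Fx 0.13 Fz -1.82 th if contact 13.5 pin (np.int64(102), 33) t 34.45
knob [ 18.4  55.  125.6] th 13.7 0.7
red rows (array([189, 190, 191, 192, 193, 194, 195, 196]), array([1, 2, 4, 7, 7, 7, 5, 4])) {152: np.float64(177.6), 138: np.float64(182.0), 111: np.float64(190.1), 97: np.float64(194.2)}
[(array([263.4, 191.2]), 0.64)]
```

Call:
send_rows --pt "1 0 0 0.0015 0 0 0" --pt "1 0 0 0.0015 0 0 0" --pt "1 0 0 0.0015 0 0 0" --pt "1 0 0 0.0015 0 0 0" --pt "1 0 0 0.001 0 0 0" --pt "1 0 0 0.001 0 0 0" --pt "1 0 0 0.001 0 0 0" --pt "1 0 0 0 0 0 0" --pt "1 0 0 0 0 0 0" --pt "1 0 0 0 0 0 0"

```text
time_s: 35.85
eef_pos: [578.9, 82.9, 113.4]
ee_rot: [0.0, -0.06, 0.998, -0.0]
force: [0.1, 0.7, -0.0]
grip_width: -0.001
grip_force: 0.0
```

Call:
send_rows --pt "1 0 0 0.0008 0 0 0" --pt "1 0 0 0.0008 0 0 0" --pt "1 0 0 0.0008 0 0 0" --pt "1 0 0 0.0005 0 0 0" --pt "1 0 0 0.0005 0 0 0" --pt "1 0 0 0.0005 0 0 0" --pt "1 0 0 0 0 0 0" --pt "1 0 0 0 0 0 0" --pt "1 0 0 0 0 0 0" --pt "1 0 0 0 0 0 0"

```text
time_s: 37.1
eef_pos: [579.4, 82.9, 110.4]
ee_rot: [0.001, -0.06, 0.998, -0.0]
force: [-0.0, 0.8, 6.7]
grip_width: -0.001
grip_force: 3.4
```

Call:
send_rows --pt "1 0 0 0.0004 0 0 0" --pt "1 0 0 0.0004 0 0 0" --pt "1 0 0 0.0004 0 0 0" --pt "1 0 0 0.0003 0 0 0" --pt "1 0 0 0 0 0 0" --pt "1 0 0 0 0 0 0" --pt "1 0 0 0 0 0 0" --pt "1 0 0 0 0 0 0" --pt "1 0 0 0 0 0 0" --pt "1 0 0 0 0 0 0"

```text
time_s: 38.35
eef_pos: [579.4, 82.9, 108.8]
ee_rot: [0.001, -0.06, 0.998, -0.0]
force: [-0.0, 0.5, 5.9]
grip_width: 0.001
grip_force: 3.2
```

Call:
send_rows --pt "1 0 0 0.0005 0 0 0" --pt "1 0 0 0.0005 0 0 0" --pt "1 0 0 0.0005 0 0 0" --pt "1 0 0 0.0005 0 0 0" --pt "1 0 0 0.0005 0 0 0" --pt "1 0 0 0.0005 0 0 0" --pt "1 0 0 0.0005 0 0 0" --pt "1 0 0 0.0005 0 0 0" --pt "1 0 0 0 0 0 0" --pt "1 0 0 0 0 0 0"

```text
time_s: 39.6
eef_pos: [578.9, 82.9, 103.9]
ee_rot: [-0.0, -0.06, 0.998, -0.0]
force: [1.4, 0.7, 3.6]
grip_width: 0.001
grip_force: 1.7
```

Call:
send_rows --pt "1 0 0 0.0005 0 0 0" --pt "1 0 0 0.0005 0 0 0" --pt "1 0 0 0.0005 0 0 0" --pt "1 0 0 0.0005 0 0 0" --pt "1 0 0 0.0005 0 0 0" --pt "1 0 0 0.0004 0 0 0" --pt "1 0 0 0 0 0 0" --pt "1 0 0 0 0 0 0" --pt "1 0 0 0 0 0 0" --pt "1 0 0 0 0 0 0"

```text
time_s: 40.85
eef_pos: [578.9, 82.9, 101.1]
ee_rot: [0.0, -0.06, 0.998, 0.0]
force: [1.2, -0.1, 4.2]
grip_width: 0.004
grip_force: 2.3
```

Call:
send_rows --pt "1 0 0 0.0003 0 0 0" --pt "1 0 0 0.0003 0 0 0" --pt "1 0 0 0.0003 0 0 0" --pt "1 0 0 0.0003 0 0 0" --pt "1 0 0 0 0 0 0" --pt "1 0 0 0 0 0 0" --pt "1 0 0 0 0 0 0" --pt "1 0 0 0 0 0 0" --pt "1 0 0 0 0 0 0" --pt "1 0 0 0 0 0 0"

```text
time_s: 42.1
eef_pos: [579.0, 82.9, 101.0]
ee_rot: [0.0, -0.06, 0.998, -0.0]
force: [-1.7, 0.5, 11.6]
grip_width: 0.004
grip_force: 6.3
```

The pin is seated at z = 101.0: the force rises and the tool stops moving. I'll withdraw and verify.

Call:
send_rows --pt "1 0 0 -0.003 0 0 0" --pt "1 0 0 -0.01 0 0 0" --pt "1 0 0 -0.02 0 0 0" --pt "1 0 0 -0.03 0 0 0" --pt "1 0 0 -0.03 0 0 0" --pt "1 0.02 0 -0.02 0 0 0" --pt "1 0.03 0 0 0 0 0" --pt "1 0.03 0 0 0 0 0" --pt "1 0.01 0 0 0 0 0" --pt "1 0 0 0 0 0 0"

```text
time_s: 43.35
eef_pos: [489.7, 72.1, 213.3]
ee_rot: [0.0, -0.06, 0.998, -0.0]
force: [-0.3, -0.2, -0.2]
grip_width: -0.0
grip_force: 0.0
```

```bash
python3 -c "
from h import *
q=ctrl.capture('scene');red(q);chk()"
```

```text
red rows (array([192, 193, 194, 195, 196, 197, 198, 199]), array([3, 7, 7, 7, 7, 7, 5, 2])) {152: np.float64(177.6), 138: np.float64(182.0), 111: np.float64(190.1), 97: np.float64(194.2)}
[(array([261.7, 194.1]), 0.43), (array([261.8, 207.2]), 0.33)]
loc [-8.930e+01 -1.000e-01  2.128e+02] Fx 0.31 Fz 0.13 th if contact -58.9 pin (np.int64(94), 43) t 43.5
```

The head centre is at z ≈ 94, which matches fully home, and it stayed there after the tool withdrew.

```bash
python3 -c "
from rig import ctrl
print(ctrl.finish_job())"
```

```text
the job is handed in; nothing more can be done
None
```

The spindle is locked: the pin dropped into the cross-hole at about 12° of lever lean, was pressed home with about 12 N (head on the headstock, top at 101 mm), and the job was handed in at about 43.5 s of the 70 s allowed.

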